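Put the blade carton away in the latched blade locker

TASK

Put the kraft carton of cutter blades away in the blue blade locker: turn the black wing knob on the locker's sloping lid a quarter turn clockwise to release the lid, which then rises by itself, and stand the carton upright on the locker's floor, wholly inside. Leave the lid standing open and leave the wooden knocking block where it is.

Things in the scene. Friction and masses are not known exactly. Their poses are not given: they have to be found in the camera images.
- locker: blue sheet-metal box fixed on the worktop, 220 deep (x) x 270 wide (y), walls and floor 6 mm. Origin: centre of its underside; x to its high back, z up; its low front faces left of the robot. Front wall 85 high, back 202, sides slope between. White lid over its open top slopes 28 degrees down to the front. A strike lip 44 wide, at mid front wall just below the rim, reaches 34 mm into the opening
- latch_grip (a point): centre of the black wing knob's grip (lid shut: x -77, z 129 mm in the locker's frame), 25 mm above the lid face. Wing 74 long, 16 thick, from 10 to 40 mm above the lid; under it a disc, 60 across, 6 high. Site y runs along the wing, x across it (pinch there), z out of the lid along the knob's axis, which leans 28 degrees from vertical to the locker's front. Red line at one end of the wing
- latch (a joint): angle of the wing knob, rad: 0 = locked, wing level across the lid; turns clockwise, looking at the lid, to a stop at 1.57 = wing up and down the slope. Starts at 0 to 0.15. Light friction (0.05 N m), no spring: stays where left. The cam behind it frees the lid at about 1.3
- lid (a joint): lid angle, rad, about the top edge of the locker's back wall: 0 = shut, 2.05 = fully open, nearly upright at the back, its top about 0.45 m above the worktop. Once freed a damped strut lifts it (about 3 N at the knob), fully open in about 7 s if nothing is in the way, and holds it there
- carton_mid (a point): centre of the loose brown kraft carton that is to be put away, half-way up: 63 (x) x 126 (y) x 92 (z) mm, about 0.34 kg, standing on the worktop; z is up. It can be gripped across its 63 mm side
- jog_block_mid (a point): centre of a loose bystander: wooden knocking block with a black rubber face, 51 (x) x 110 (y) x 50 (z) mm; it is to stay where it is
There are look-alikes about, which are no part of the job. What is shaped like the part that bears carton_mid but red or yellow is not meant.

How it is judged:
By the outcome, as a careful person would: the job done as asked, in the order asked, and still so for the second after the job is handed in, with the robot touching nothing.
It also fails if it takes over 61 s, if anything falls off the work surface, if the arm or the gripper's body presses on something with over 40 N, if the wrist force passes 120 N, or if a joint passes its speed limit or range.

ROBOT

A 6-joint arm with a two-finger parallel gripper is mounted at the origin on the work surface; the furniture and walls round the work are solid. World frame = base frame: x ahead of the robot, y to its left, z up, the work surface at z = 0. Lengths are in mm, angles in rad, forces in N, time in s.
With the tool pointing down it reaches from about 400 to 825 mm from the base axis. Payload 7 kg.
Tool frame: the origin (TCP) lies at the very end of the fingers, on their centre line; the grasp point (between the pads) lies 19 mm behind it; z points along the fingers, y is the line along which they close (so a half turn about z gives the same grasp; the last joint's range is limited). The gripper opens to 88 mm and grips with 3 to 60 N. Pads are 19 mm wide; open, the fingers measure 130 mm over their backs; the gripper's body (78 mm by 193 mm) begins 47 mm behind the grasp point.
Start: joints at [-0.938, 0.359, 0.012, 0, -1.224, -0.288], TCP at [228.128, -635.258, 226.561] pointing down, gripper open.
Joint ranges: [-3.07, 3.07], [-1.43, 2.12], [-1.02, 1.25], [-3.03, 1.67], [-3.05, -0], [-3.03, 3.03]. Speed limits (rad/s): [2.39, 2.39, 3.01, 3.14, 3.14, 3.14].

INTERFACE

Orientations are given as [roll, pitch, yaw] about the fixed x, y, z axes, in that order (R = Rz(yaw) Ry(pitch) Rx(roll)).
In Python, from workcell import arm, cams gives the robot as it stands.
- The arm moves only by the tool move_arm, never from a script. Its argument "series" is a list of rows, each an object of numbers: "dx", "dy", "dz": the shift along the tool's x, y, z in m; "rx", "ry", "rz": the turn, a rotation vector about the tool's x, y, z in rad; "jaw": the closure, from 0 (fully open) to 1 (shut). A call has exactly 5 rows; each row is the pose to reach, as a shift and turn from the pose commanded when the call began, along the tool's axes at that moment; what a row does not reach only later rows make up. A row lasts 1/12 s, in which the tool goes at most 41.7 mm and 7.16 degrees, less where a joint would pass 70% of its speed; a pose out of reach is approached as far as the arm can. A call with a gripper value outside its range is refused whole. The fingers move at their own pace and stop on an object; "squeeze" is the grip in N (left out, the last holds). Time passes only in rows, so rows that repeat a pose let the fingers close, or fill a call up. It gives the time, the measured TCP pose, the force, the opening and the grip force at its end, in the units of the state.
- arm.get_obs(): the state, without advancing time (a new reading comes with each control period).
- cams.read_camera(name): name is "scene" or "top" or "wrist"; returns the picture (480x640x3 uint8, red, green, blue); there is no depth.
- cams.camera_info(name): a dict with "vfov" (degrees; the focal length in pixels is half the picture's height over the tangent of half this angle, whatever the lens; pixels are square), "cx", "cy" (the principal point, pixels), "rvec" (rotation vector, rad) and "tvec" (3), from world to camera coordinates, as OpenCV has them; the wrist camera has in their place "mount" (4x4, takes a point from camera to tool coordinates, whose origin is the TCP and whose axes are the flange's). Camera axes: x right, y down, z forward; pixel columns grow to the right and rows downward; lengths in mm; the calibration is good to about 2 mm. A picture is of the moment at which its call begins: read the wrist's pose just before it. camera_info takes no time and is no camera call.
- arm.sign_off(): hands the job in; it is judged then, once.
Trained networks look in the newest picture that a camera, given by its name, has taken for a name from the list of things; names that differ only in an ending like _2 or _b are one class to them, and where a whole thing is asked for, a point or a joint stands for the part that bears it (a point fixed in the world has none). Each returns a list of dicts, best first, with "conf" (0 to 1); they miss things now and then, are a little off and sometimes report something else, mostly with a low value. They report only what shows in the picture. A call takes as long as a camera call. They do not tell look-alikes from the thing itself.
- cams.find_in(camera, query): "rect" ([centre column, centre row, width, height] in pixels, round what is visible of it).
The state is a dict: "time_s": time; "joints": joint angles; "qd": joint speeds; "joint_efforts": joint torques, N m; "tool_pos": TCP position; "ee_rot": TCP orientation; "force": force on the tool from outside, world axes, zero at the start; "torque": the same for the moment, N m; "gripper_width": opening from 0.0 (shut) to 1.0 (fully open); "grip_force": force on a finger pad.
Only numpy, scipy, OpenCV 4.12 (cv2) and the standard library are available. Lean on these libraries where they do the work, as an engineer would, in place of code of your own. Each camera call takes 0.05 s, during which the arm holds its last target. There are 200 camera calls.

## Working session

There is one attempt and no reset: what is moved stays moved. The work goes in short steps, Python scripts to look and compute and a tool call to move; the robot and the scene stay as the last step left them, time stands still between calls to the robot, and variables do not carry over. Pictures are saved under pics/ and viewed, at most 10 in all, crops included, and the job is handed in when it is done.

Besides the shell and the picture viewer there is one more tool, called after "Request:" as name([rows], argument=value, ...), one row to a line, values as JSON. move_arm: Moves the arm, as the interface text tells. Its arguments: {"type":"object","properties":{"series":{"type":"array"},"squeeze":{"type":"number"}},"required":["series"]}

```bash
ls; mkdir -p pics; python3 - <<'E'
from workcell import arm,cams
import cv2,numpy as np
o=arm.get_obs();print(o['time_s'],o['tool_pos'],o['ee_rot'],o['gripper_width'])
ims=[]
for n in ['scene','top']:
    im=cams.read_camera(n);cv2.imwrite(f'pics/{n}0.png',im[:,:,::-1])
    i=cams.camera_info(n);print(n,i)
    for q in ['locker','latch_grip','carton_mid','jog_block_mid']:
        print(q,[(np.round(d['rect']),round(d['conf'],2)) for d in cams.find_in(n,q)])
print(cams.camera_info('wrist'))
E
```

```text
pics
0.0 [ 227.95258211 -634.82795395  225.62261428] [ 3.13992742e+00 -1.50135249e-04 -2.79691673e+00] 0.9994242539881824
scene {'vfov': 47.2712374117475, 'cx': 325.4086264957768, 'cy': 248.71112371818117, 'rvec': array([ 0.75456876, -2.62158486,  1.11496847]), 'tvec': array([ 448.58714833,   87.79205464, 1958.19276681])}
locker [(array([336., 185.,  82.,  96.]), 0.73)]
latch_grip [(array([325., 192.,  15.,  14.]), 0.59)]
carton_mid [(array([355., 311.,  21.,  46.]), 0.84), (array([401., 204.,  11.,  28.]), 0.76), (array([237., 362.,  48.,  39.]), 0.73)]
jog_block_mid [(array([275., 255.,  28.,  29.]), 0.67), (array([324., 192.,  18.,  12.]), 0.54)]
top {'vfov': 43.56517568108804, 'cx': 333.95236033837193, 'cy': 229.78672009962384, 'rvec': array([ 2.12585102, -2.11996042,  0.21010399]), 'tvec': array([ 256.2274358 ,  398.75172116, 1610.69904117])}
locker [(array([472., 170., 113., 124.]), 0.98)]
latch_grip [(array([440., 169.,  18.,  28.]), 0.88)]
carton_mid [(array([333., 236.,  48.,  37.]), 0.83), (array([162., 231.,  46.,  57.]), 0.78), (array([292., 306.,  56.,  43.]), 0.63), (array([471., 163., 109., 115.]), 0.57)]
jog_block_mid [(array([327., 172.,  40.,  24.]), 0.67)]
{'vfov': 60.26616831036722, 'cx': 318.5539972902924, 'cy': 240.8466581876819, 'mount': array([[ 2.03475452e-04, -9.69457104e-01, -2.45260845e-01,
         6.38711518e+01],
       [ 9.99999962e-01,  1.51579219e-04,  2.30472556e-04,
        -2.71291635e-01],
       [-1.86256809e-04, -2.45260883e-01,  9.69457098e-01,
        -1.58070407e+02],
       [ 0.00000000e+00,  0.00000000e+00,  0.00000000e+00,
         1.00000000e+00]])}
```

View pics/scene0.png

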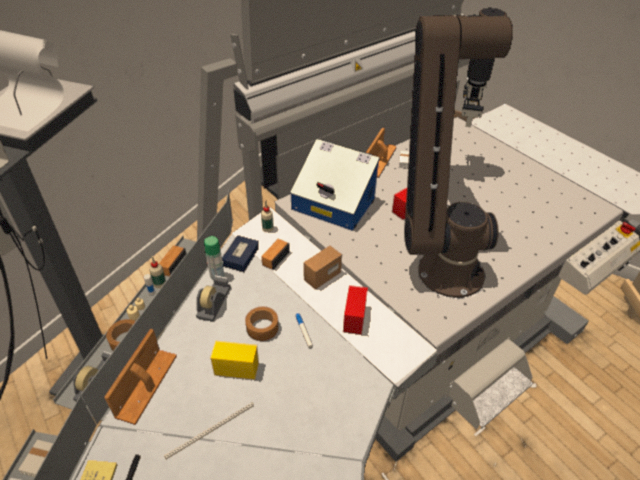

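View pics/top0.png

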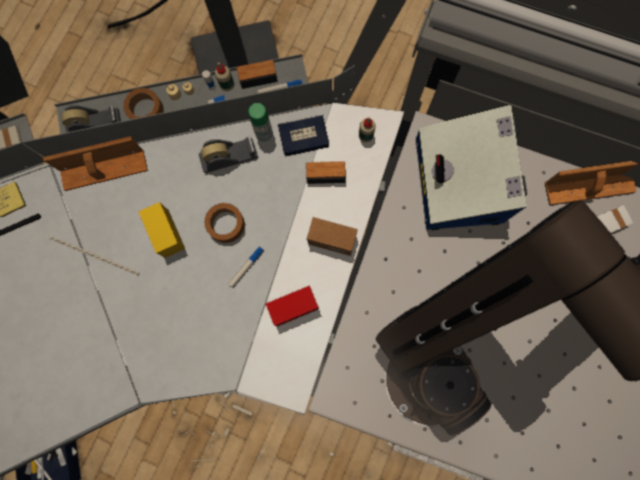

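The scene shows the locker in the top picture at about (472,170) with its knob at (440,169). There are three carton candidates in the top picture: brown (333,236), red (292,306) and yellow (160,230). Only the brown one is kraft. The orange-brown object at (327,172) is the knocking block. I'll confirm this in an enlarged crop.

```bash
cat > h.py <<'E'
import numpy as np,cv2
from scipy.spatial.transform import Rotation as R
from workcell import arm,cams
def cam(n,o=None):
    i=cams.camera_info(n);f=240/np.tan(np.radians(i['vfov'])/2)
    K=np.array([[f,0,i['cx']],[0,f,i['cy']],[0,0,1.]])
    if n=='wrist':
        T=np.eye(4);T[:3,:3]=R.from_euler('xyz',o['ee_rot']).as_matrix();T[:3,3]=o['tool_pos']
        M=np.linalg.inv(T@i['mount']);return K,M[:3,:3],M[:3,3]
    return K,R.from_rotvec(i['rvec']).as_matrix(),np.array(i['tvec'])
def proj(c,P):
    K,r,t=c;p=(np.atleast_2d(P)@r.T+t)@K.T;return p[:,:2]/p[:,2:]
def ray(c,uv,z):
    K,r,t=c;d=r.T@np.linalg.inv(K)@[uv[0],uv[1],1];C=-r.T@t
    return C+d*(z-C[2])/d[2]
def pose(p,L):  # p=x,y,yaw ; L points
    c,s=np.cos(p[2]),np.sin(p[2]);L=np.atleast_2d(L)
    return np.c_[p[0]+c*L[:,0]-s*L[:,1],p[1]+s*L[:,0]+c*L[:,1],L[:,2]]
E
python3 - <<'E'
from h import *
from scipy.optimize import least_squares as ls
im=cv2.imread('pics/top0.png')[90:290,300:560];cv2.imwrite('pics/crop1.png',cv2.resize(im,None,fx=3,fy=3,interpolation=cv2.INTER_CUBIC))
c=cam('top')
for u in [(418,130),(426,222)]: print('front',ray(c,u,85))
for u in [(511,106),(524,210)]: print('back',ray(c,u,202))
print('knob',ray(c,(440,169),129),'carton',ray(c,(333,236),92),'block',ray(c,(327,172),50))
L=np.array([[-110,0,85],[-110,0,85],[110,0,202],[110,0,202.]]);L[:,1]=[135,-135,135,-135]
uv=np.array([(418,130),(426,222),(511,106),(524,210)])
for s in (1,-1):
    M=L*[1,s,1];r=ls(lambda p:(proj(c,pose(p,M))-uv).ravel(),[400,-300,-1.5]);print(s,r.x,r.cost)
E
```

```text
front [669.74053962  26.58905512  85.        ]
front [410.86397055  11.52493426  85.        ]
back [ 692.11698312 -196.73145598  202.        ]
back [ 417.76917335 -214.25605563  202.        ]
knob [544.97519222 -22.28663145 129.        ] carton [370.71466437 260.09026683  92.        ] block [558.98280677 277.05937881  50.        ]
1 [547.68611123 -93.38183565  -1.50934405] 6.387964680148146
-1 [ 553.27177178 -109.38862044   -4.40124113] 14186.665118441915
```

View pics/crop1.png

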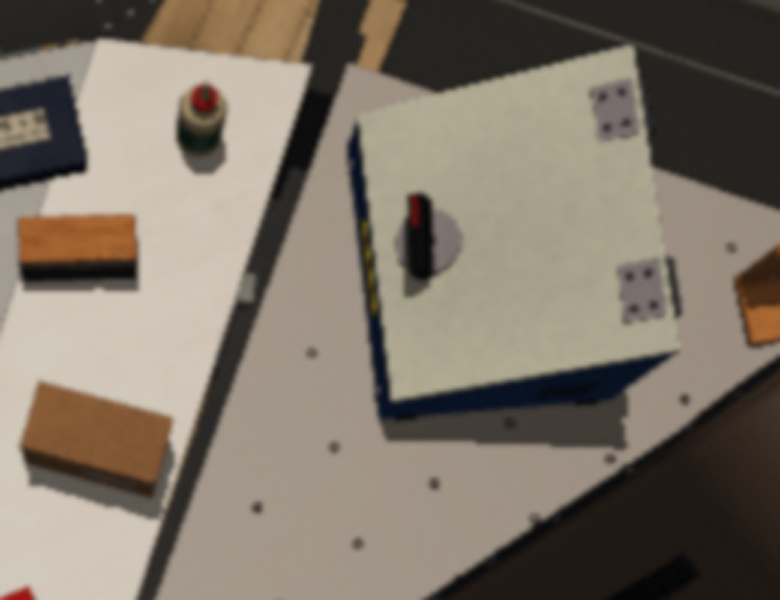

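The crop shows the brown kraft carton at crop (97,435), unpainted, so it is the one meant. The block with the black rubber face is at (78,250). The knob is at (420,237), red end up, with the wing about parallel to the front edge.

```bash
cat >> h.py <<'E'
LK=np.array([547.7,-93.4,-1.509])
def down(yaw): return R.from_euler('xyz',[np.pi,0,yaw])
def knobR(p,ang=0):
    A=Lax(p);x=A[1];z=-(np.cos(np.radians(28))*A[2]-np.sin(np.radians(28))*A[0])
    return R.from_matrix(np.c_[x,np.cross(z,x),z])*R.from_euler('z',ang)
def Lax(p):
    c,s=np.cos(p[2]),np.sin(p[2]);return np.array([[c,s,0],[-s,c,0],[0,0,1.]])
def plan(way,start=None):
    """way: list of (pos,Rot). prints per-call shifts (tool frame)"""
    o=arm.get_obs();p,r=(np.array(o['tool_pos']),R.from_euler('xyz',o['ee_rot'])) if start is None else start
    for P,Q in way:
        P=np.array(P,float);d=P-p;w=(r.inv()*Q).as_rotvec()
        n=int(max(np.ceil(np.linalg.norm(d)/205),np.ceil(np.linalg.norm(w)/.62),1))
        for k in range(n):
            dd=r.inv().apply(d/n)/1000
            print('  d',np.round(dd,4),'w',np.round(w/n,3));p=p+d/n;r=r*R.from_rotvec(w/n)
        print(' at',np.round(p),np.round(r.as_euler('xyz'),3))
E
python3 - <<'E'
from h import *
from scipy.optimize import least_squares as ls
c=cam('top')
uv=np.array([(40,382),(172,417),(155,485),(25,443)])/3+[300,90]
L=np.array([[31.5,63,92],[31.5,-63,92],[-31.5,-63,92],[-31.5,63,92]])
r=ls(lambda p:(proj(c,pose(p,L))-uv).ravel(),[370,260,0]);print('carton',r.x,r.cost)
s=pose(LK,[[-77,0,129]])[0];Q=knobR(LK);ax=-Q.as_matrix()[:,2];print(s,ax)
o=arm.get_obs();r0=R.from_euler('xyz',o['ee_rot'])
plan([((260,-560,370),r0),(s+ax*150,Q)])
E
```

```text
carton [ 3.76498314e+02  2.61068420e+02 -2.77368527e-01] 4.025440915989226
[542.94471076 -16.54697648 129.        ] [-0.02899316  0.46857544  0.88294759]
  d [-0.0554  0.06   -0.1435] w [0. 0. 0.]
 at [ 260. -560.  370.] [ 3.141 -0.    -2.797]
  d [-0.0939  0.0967  0.0217] w [-0.02   0.139 -0.556]
  d [-0.1327  0.0316  0.0069] w [-0.02   0.139 -0.556]
  d [-0.129  -0.0431 -0.0119] w [-0.02   0.139 -0.556]
  d [-0.0841 -0.1037 -0.0286] w [-0.02   0.139 -0.556]
  d [-0.0124 -0.1306 -0.0379] w [-0.02   0.139 -0.556]
 at [539.  54. 261.] [2.653 0.    0.062]
```

Request:
move_arm([
  {"dx": -0.011, "dy": 0.012, "dz": -0.029},
  {"dx": -0.022, "dy": 0.024, "dz": -0.058},
  {"dx": -0.033, "dy": 0.036, "dz": -0.087},
  {"dx": -0.044, "dy": 0.048, "dz": -0.116},
  {"dx": -0.055, "dy": 0.06, "dz": -0.144},
])

```text
validation failed for argument at $.se...
```

Request:
move_arm([
  {"dx": -0.019, "dy": 0.019, "dz": 0.004, "rx": -0.004, "ry": 0.028, "rz": -0.111},
  {"dx": -0.038, "dy": 0.039, "dz": 0.009, "rx": -0.008, "ry": 0.056, "rz": -0.222},
  {"dx": -0.056, "dy": 0.058, "dz": 0.013, "rx": -0.012, "ry": 0.083, "rz": -0.334},
  {"dx": -0.075, "dy": 0.077, "dz": 0.017, "rx": -0.016, "ry": 0.111, "rz": -0.445},
  {"dx": -0.094, "dy": 0.097, "dz": 0.022, "rx": -0.02, "ry": 0.139, "rz": -0.556},
])

```text
validation failed for argument at $.se...
```

Request:
move_arm([
  {"dx": -0.027, "dy": 0.006, "dz": 0.001, "rx": -0.004, "ry": 0.028, "rz": -0.111},
  {"dx": -0.053, "dy": 0.013, "dz": 0.003, "rx": -0.008, "ry": 0.056, "rz": -0.222},
  {"dx": -0.08, "dy": 0.019, "dz": 0.004, "rx": -0.012, "ry": 0.083, "rz": -0.334},
  {"dx": -0.106, "dy": 0.025, "dz": 0.006, "rx": -0.016, "ry": 0.111, "rz": -0.445},
  {"dx": -0.133, "dy": 0.032, "dz": 0.007, "rx": -0.02, "ry": 0.139, "rz": -0.556},
])

```text
validation failed for argument at $.se...
```

Request:
move_arm([
  {"dx": -0.011, "dy": 0.012, "dz": -0.029, "rx": 0, "ry": 0, "rz": 0, "jaw": 0},
  {"dx": -0.022, "dy": 0.024, "dz": -0.058, "rx": 0, "ry": 0, "rz": 0, "jaw": 0},
  {"dx": -0.033, "dy": 0.036, "dz": -0.087, "rx": 0, "ry": 0, "rz": 0, "jaw": 0},
  {"dx": -0.044, "dy": 0.048, "dz": -0.116, "rx": 0, "ry": 0, "rz": 0, "jaw": 0},
  {"dx": -0.055, "dy": 0.06, "dz": -0.144, "rx": 0, "ry": 0, "rz": 0, "jaw": 0},
])

```text
time_s: 0.92
tool_pos: [259.6, -559.4, 372.3]
ee_rot: [-3.141, 0.0, -2.797]
force: [0.9, -1.5, 0.0]
gripper_width: 0.998
grip_force: 0.0
```

All seven keys are needed.

Request:
move_arm([
  {"dx": -0.019, "dy": 0.019, "dz": 0.004, "rx": -0.004, "ry": 0.028, "rz": -0.111, "jaw": 0},
  {"dx": -0.038, "dy": 0.039, "dz": 0.009, "rx": -0.008, "ry": 0.056, "rz": -0.222, "jaw": 0},
  {"dx": -0.056, "dy": 0.058, "dz": 0.013, "rx": -0.012, "ry": 0.083, "rz": -0.334, "jaw": 0},
  {"dx": -0.075, "dy": 0.077, "dz": 0.017, "rx": -0.016, "ry": 0.111, "rz": -0.445, "jaw": 0},
  {"dx": -0.094, "dy": 0.097, "dz": 0.022, "rx": -0.02, "ry": 0.139, "rz": -0.556, "jaw": 0},
])

```text
time_s: 1.33
tool_pos: [315.6, -436.2, 348.7]
ee_rot: [3.085, -0.127, -2.231]
force: [1.5, 1.3, 0.6]
gripper_width: 0.997
grip_force: 0.0
```

Request:
move_arm([
  {"dx": -0.027, "dy": 0.006, "dz": 0.001, "rx": -0.004, "ry": 0.028, "rz": -0.111, "jaw": 0},
  {"dx": -0.053, "dy": 0.013, "dz": 0.003, "rx": -0.008, "ry": 0.056, "rz": -0.222, "jaw": 0},
  {"dx": -0.08, "dy": 0.019, "dz": 0.004, "rx": -0.012, "ry": 0.083, "rz": -0.334, "jaw": 0},
  {"dx": -0.106, "dy": 0.025, "dz": 0.006, "rx": -0.016, "ry": 0.111, "rz": -0.445, "jaw": 0},
  {"dx": -0.133, "dy": 0.032, "dz": 0.007, "rx": -0.02, "ry": 0.139, "rz": -0.556, "jaw": 0},
])

```text
time_s: 1.75
tool_pos: [371.2, -312.8, 326.6]
ee_rot: [2.966, -0.203, -1.654]
force: [0.4, 0.2, 0.7]
gripper_width: 1.001
grip_force: 0.0
```

Request:
move_arm([
  {"dx": -0.026, "dy": -0.009, "dz": -0.002, "rx": -0.004, "ry": 0.028, "rz": -0.111, "jaw": 0},
  {"dx": -0.052, "dy": -0.017, "dz": -0.005, "rx": -0.008, "ry": 0.056, "rz": -0.222, "jaw": 0},
  {"dx": -0.077, "dy": -0.026, "dz": -0.007, "rx": -0.012, "ry": 0.083, "rz": -0.334, "jaw": 0},
  {"dx": -0.103, "dy": -0.034, "dz": -0.01, "rx": -0.016, "ry": 0.111, "rz": -0.445, "jaw": 0},
  {"dx": -0.129, "dy": -0.043, "dz": -0.012, "rx": -0.02, "ry": 0.139, "rz": -0.556, "jaw": 0},
])

```text
time_s: 2.17
tool_pos: [426.9, -189.8, 305.2]
ee_rot: [2.825, -0.202, -1.069]
force: [0.9, 0.1, -0.0]
gripper_width: 1.0
grip_force: 0.0
```

Request:
move_arm([
  {"dx": -0.017, "dy": -0.021, "dz": -0.006, "rx": -0.004, "ry": 0.028, "rz": -0.111, "jaw": 0},
  {"dx": -0.034, "dy": -0.041, "dz": -0.011, "rx": -0.008, "ry": 0.056, "rz": -0.222, "jaw": 0},
  {"dx": -0.05, "dy": -0.062, "dz": -0.017, "rx": -0.012, "ry": 0.083, "rz": -0.334, "jaw": 0},
  {"dx": -0.067, "dy": -0.083, "dz": -0.023, "rx": -0.016, "ry": 0.111, "rz": -0.445, "jaw": 0},
  {"dx": -0.084, "dy": -0.104, "dz": -0.029, "rx": -0.02, "ry": 0.139, "rz": -0.556, "jaw": 0},
])

```text
time_s: 2.58
tool_pos: [483.1, -66.8, 283.5]
ee_rot: [2.708, -0.125, -0.493]
force: [0.7, -0.6, 0.4]
gripper_width: 0.997
grip_force: 0.0
```

Request:
move_arm([
  {"dx": -0.002, "dy": -0.026, "dz": -0.008, "rx": -0.004, "ry": 0.028, "rz": -0.111, "jaw": 0},
  {"dx": -0.005, "dy": -0.052, "dz": -0.015, "rx": -0.008, "ry": 0.056, "rz": -0.222, "jaw": 0},
  {"dx": -0.007, "dy": -0.078, "dz": -0.023, "rx": -0.012, "ry": 0.083, "rz": -0.334, "jaw": 0},
  {"dx": -0.01, "dy": -0.104, "dz": -0.03, "rx": -0.016, "ry": 0.111, "rz": -0.445, "jaw": 0},
  {"dx": -0.012, "dy": -0.131, "dz": -0.038, "rx": -0.02, "ry": 0.139, "rz": -0.556, "jaw": 0},
])

```text
time_s: 3.0
tool_pos: [539.2, 56.1, 261.4]
ee_rot: [2.651, 0.002, 0.068]
force: [1.1, -0.3, -0.5]
gripper_width: 1.004
grip_force: 0.0
```

```bash
cat >> h.py <<'E'
def look(q,fn,ann=None):
    o=arm.get_obs();im=cams.read_camera('wrist');c=cam('wrist',o);b=im[:,:,::-1].copy()
    print(np.round(o['tool_pos'],1),np.round(o['ee_rot'],3),o['time_s'])
    for d in (cams.find_in('wrist',q) if q else []): print(q,np.round(d['rect']),round(d['conf'],2))
    if ann is not None:
        for p in proj(c,ann): cv2.drawMarker(b,tuple(int(v) for v in p),(255,0,255),1,14)
        print('pred',np.round(proj(c,ann)))
    cv2.imwrite(fn,b);return c,o
E
python3 - <<'E'
from h import *
n=np.array([-np.sin(np.radians(28)),0,np.cos(np.radians(28))]);g=np.array([-77,0,129.])
top=g+15*n
L=np.array([g+15*n,top+[0,37,0],top-[0,37,0],[-110,135,85],[-110,-135,85]])
look('latch_grip','pics/w1.png',pose(LK,L))
E
```

```text
[539.2  56.1 261.4] [2.651e+00 2.000e-03 6.800e-02] 3.0
latch_grip [330. 227.  78.  99.] 0.92
latch_grip [426. 200. 335. 330.] 0.51
pred [[321. 233.]
 [322. 182.]
 [321. 281.]
 [255.  43.]
 [265. 369.]]
```

View pics/w1.png

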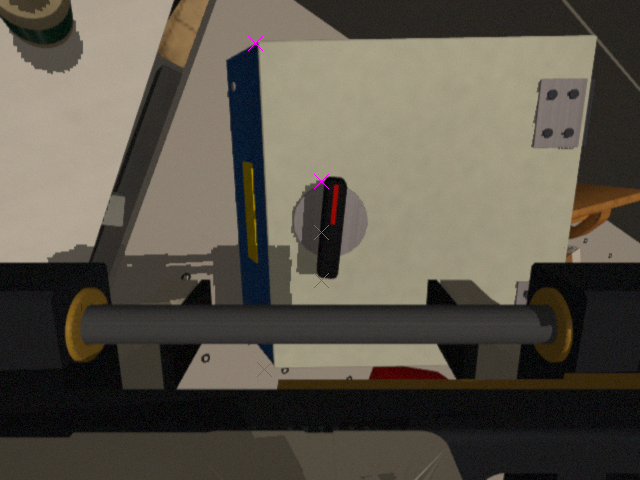

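The wing's top runs from (337,178) to (327,278), centre (332,228), about 0.1 rad clockwise. My prediction was 11 px too far left, so I'll correct it.

```bash
python3 - <<'E'
from h import *
from scipy.optimize import least_squares as ls
o=arm.get_obs();c=cam('wrist',o)
n=np.array([-np.sin(np.radians(28)),0,np.cos(np.radians(28))]);g=np.array([-77,0,129.]);t=g+15*n
L=np.array([t,[-110,135,85],[-110,-135,85],[110,135,202]]);uv=np.array([(332,228),(260,43),(273,365),(594,36)])
r=ls(lambda p:(proj(c,pose(p,L))-uv).ravel(),LK,x_scale=[100,100,1]);print(r.x,r.fun)
T=ray(c,(332,228),t[2]);LKn=r.x
e=[ray(c,u,t[2]) for u in((337,178),(327,278))];d=e[0]-e[1];print('len',np.linalg.norm(d),'ang',np.arctan2(d[1],d[0])-(LKn[2]+np.pi/2))
ax=-knobR(LKn).as_matrix()[:,2];G=T-15*ax;print('grip by ray',G,'by fit',pose(LKn,[g]))
Q=knobR(LKn,.11)
plan([(G+ax*27,Q),(G-ax*13,Q)])
E
```

```text
[553.077358   -98.20514132  -1.48438278] [-2.27573812  1.3958672  -0.15443794 -1.64368231  1.75828343  0.50549693
  2.07304782  0.31006333]
len 75.02521670556597 ang -0.12025346993392351
grip by ray [547.41455293 -23.34824365 129.        ] by fit [[546.43179307 -21.49245354 129.        ]]
  d [0.0018 0.0096 0.1274] w [0.003 0.01  0.096]
 at [546. -11. 153.] [ 2.655 -0.052 -0.011]
  d [ 0.   -0.    0.04] w [-0. -0. -0.]
 at [548. -29. 118.] [ 2.655 -0.052 -0.011]
```

Request:
move_arm([
  {"dx": 0.001, "dy": 0.003, "dz": 0.03, "rx": 0, "ry": 0.005, "rz": 0.03, "jaw": 0.2},
  {"dx": 0.001, "dy": 0.006, "dz": 0.06, "rx": 0.001, "ry": 0.01, "rz": 0.06, "jaw": 0.4},
  {"dx": 0.002, "dy": 0.009, "dz": 0.095, "rx": 0.003, "ry": 0.01, "rz": 0.1, "jaw": 0.45},
  {"dx": 0.002, "dy": 0.0096, "dz": 0.13, "rx": 0.003, "ry": 0.01, "rz": 0.1, "jaw": 0.5},
  {"dx": 0.002, "dy": 0.0096, "dz": 0.148, "rx": 0.003, "ry": 0.01, "rz": 0.1, "jaw": 0.5},
], squeeze=20)

```text
time_s: 3.52
tool_pos: [543.6, -25.7, 132.8]
ee_rot: [2.656, -0.052, -0.025]
force: [-0.3, -0.1, -0.8]
gripper_width: 0.681
grip_force: 0.0
```

```bash
sed -i 's/^LK=.*/LK=np.array([553.1,-98.2,-1.486])/' h.py; python3 - <<'E'
from h import *
G=np.array([547.1,-22.8,129.]);Q=knobR(LK,.11);ax=-Q.as_matrix()[:,2]
look('latch_grip','pics/w2.png',np.array([G+15*ax]))
plan([(G-ax*13,Q)])
E
```

```text
[543.6 -25.7 132.8] [ 2.656 -0.052 -0.025] 3.5167
latch_grip [313. 293. 134. 171.] 0.81
pred [[308. 311.]]
  d [ 0.0035 -0.0049  0.0154] w [ 0.002  0.007 -0.011]
 at [548. -29. 118.] [ 2.655 -0.052 -0.012]
```

View pics/w2.png

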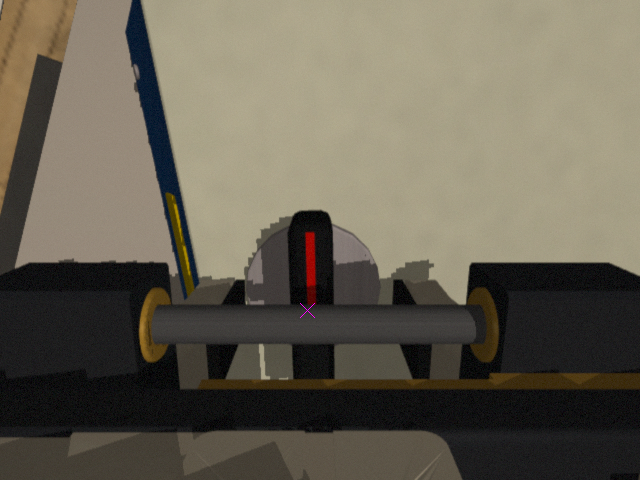

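Request:
move_arm([
  {"dx": 0.002, "dy": -0.002, "dz": 0.008, "rx": 0, "ry": 0, "rz": 0, "jaw": 0.5},
  {"dx": 0.0035, "dy": -0.004, "dz": 0.0155, "rx": 0, "ry": 0, "rz": 0, "jaw": 0.5},
  {"dx": 0.0035, "dy": -0.004, "dz": 0.0155, "rx": 0, "ry": 0, "rz": 0, "jaw": 1},
  {"dx": 0.0035, "dy": -0.004, "dz": 0.0155, "rx": 0, "ry": 0, "rz": 0, "jaw": 1},
  {"dx": 0.0035, "dy": -0.004, "dz": 0.0155, "rx": 0, "ry": 0, "rz": 0, "jaw": 1},
], squeeze=20)

```text
time_s: 4.03
tool_pos: [550.4, -26.5, 120.7]
ee_rot: [2.657, -0.056, -0.022]
force: [0.1, -0.1, 0.1]
gripper_width: 0.333
grip_force: 0.0
```

Request:
move_arm([
  {"dx": 0, "dy": 0, "dz": 0, "rx": 0, "ry": 0, "rz": 0, "jaw": 1},
  {"dx": 0, "dy": 0, "dz": 0, "rx": 0, "ry": 0, "rz": 0, "jaw": 1},
  {"dx": 0, "dy": 0, "dz": 0, "rx": 0, "ry": 0, "rz": 0, "jaw": 1},
  {"dx": 0, "dy": 0, "dz": 0, "rx": 0, "ry": 0, "rz": 0, "jaw": 1},
  {"dx": 0, "dy": 0, "dz": 0, "rx": 0, "ry": 0, "rz": 0, "jaw": 1},
])

```text
time_s: 4.45
tool_pos: [550.0, -28.7, 121.8]
ee_rot: [2.653, -0.055, -0.022]
force: [3.2, -10.6, 5.7]
gripper_width: 0.182
grip_force: 20.0
```

Request:
move_arm([
  {"dx": 0, "dy": 0, "dz": 0, "rx": 0, "ry": 0, "rz": 0.12, "jaw": 1},
  {"dx": 0, "dy": 0, "dz": 0, "rx": 0, "ry": 0, "rz": 0.24, "jaw": 1},
  {"dx": 0, "dy": 0.0005, "dz": 0, "rx": 0, "ry": 0, "rz": 0.36, "jaw": 1},
  {"dx": 0, "dy": 0.0005, "dz": 0, "rx": 0, "ry": 0, "rz": 0.48, "jaw": 1},
  {"dx": 0, "dy": 0.001, "dz": 0, "rx": 0, "ry": 0, "rz": 0.6, "jaw": 1},
])

```text
time_s: 4.87
tool_pos: [548.8, -31.6, 122.8]
ee_rot: [2.756, -0.318, -0.581]
force: [2.9, -17.6, 9.4]
gripper_width: 0.185
grip_force: 20.0
```

```bash
python3 - <<'E'
from h import *
o=arm.get_obs();print(np.round(o['joints'],2),np.round(o['torque'],2),o['force'],o['ee_rot'])
E
```

```text
[ 0.57  0.3  -0.64  0.54 -0.95 -0.03] [-5.86 -0.7   0.39] [  2.92429009 -17.62583665   9.41716136] [ 2.75610937 -0.31752129 -0.58058248]
```

Request:
move_arm([
  {"dx": 0.001, "dy": 0.001, "dz": 0, "rx": 0, "ry": 0, "rz": 0.12, "jaw": 1},
  {"dx": 0.0017, "dy": 0.0025, "dz": 0, "rx": 0, "ry": 0, "rz": 0.24, "jaw": 1},
  {"dx": 0.0017, "dy": 0.003, "dz": 0, "rx": 0, "ry": 0, "rz": 0.36, "jaw": 1},
  {"dx": 0.0017, "dy": 0.003, "dz": 0, "rx": 0, "ry": 0, "rz": 0.48, "jaw": 1},
  {"dx": 0.0017, "dy": 0.003, "dz": 0, "rx": 0, "ry": 0, "rz": 0.6, "jaw": 1},
])

```text
time_s: 5.28
tool_pos: [546.4, -34.0, 123.0]
ee_rot: [3.006, -0.475, -1.211]
force: [-10.7, -6.0, 10.3]
gripper_width: 0.184
grip_force: 20.0
```

Request:
move_arm([
  {"dx": 0, "dy": 0.0005, "dz": 0, "rx": 0, "ry": 0, "rz": 0.12, "jaw": 1},
  {"dx": 0, "dy": 0.001, "dz": 0, "rx": 0, "ry": 0, "rz": 0.24, "jaw": 1},
  {"dx": 0, "dy": 0.001, "dz": 0, "rx": 0, "ry": 0, "rz": 0.26, "jaw": 1},
  {"dx": 0, "dy": 0.001, "dz": -0.001, "rx": 0, "ry": 0, "rz": 0.26, "jaw": 0.5},
  {"dx": 0, "dy": 0.001, "dz": -0.015, "rx": 0, "ry": 0, "rz": 0.26, "jaw": 0.5},
])

```text
time_s: 5.7
tool_pos: [545.9, -25.8, 134.4]
ee_rot: [3.141, -0.489, -1.496]
force: [-0.4, -0.6, -0.1]
gripper_width: 0.281
grip_force: 0.0
```

Request:
move_arm([
  {"dx": 0, "dy": 0, "dz": -0.035, "rx": 0, "ry": 0, "rz": 0, "jaw": 0.5},
  {"dx": 0, "dy": 0, "dz": -0.075, "rx": 0, "ry": 0, "rz": 0, "jaw": 0.4},
  {"dx": 0, "dy": 0, "dz": -0.115, "rx": 0, "ry": 0, "rz": 0, "jaw": 0.3},
  {"dx": 0, "dy": 0, "dz": -0.155, "rx": 0, "ry": 0, "rz": 0, "jaw": 0.2},
  {"dx": 0, "dy": 0, "dz": -0.19, "rx": 0, "ry": 0, "rz": 0, "jaw": 0},
])

```text
time_s: 6.12
tool_pos: [540.4, 65.8, 306.3]
ee_rot: [-3.136, -0.486, -1.496]
force: [1.7, -0.3, -0.7]
gripper_width: 0.654
grip_force: 0.0
```

```bash
python3 - <<'E'
from h import *
C=np.array([376.5,261,0]);yaw=-np.pi/2-.277
im=cams.read_camera('top');
print(arm.get_obs()['joints'])
for q in ['carton_mid','latch_grip','locker']: print(q,[(np.round(d['rect']),round(d['conf'],2)) for d in cams.find_in('top',q)])
cv2.imwrite('pics/t2.png',im[60:300,280:600,::-1])
plan([((430,230,260),down(yaw)),((376.5,261,200),down(yaw))])
E
```

```text
[ 0.74666862  0.17424074 -0.29303564  0.38611247 -1.42033506 -0.79079613]
carton_mid [(array([291., 305.,  54.,  46.]), 0.66), (array([162., 233.,  49.,  58.]), 0.63), (array([516., 272.,  66.,  38.]), 0.6)]
latch_grip [(array([441., 162.,  27.,  28.]), 0.55)]
locker [(array([473., 167., 113., 124.]), 0.62)]
  d [-0.173   0.0979 -0.0419] w [-0.091 -0.48   0.346]
 at [430. 230. 260.] [-3.142  0.    -1.848]
  d [-0.0152  0.0599  0.06  ] w [-0.  0. -0.]
 at [376. 261. 200.] [-3.142  0.    -1.848]
```

View pics/t2.png

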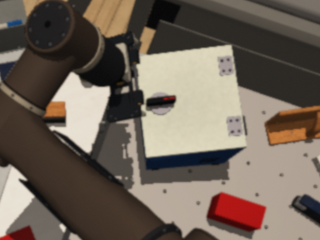

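The knob now points up the slope, at crop (160,99). The lid is free or just starting to rise, and I'll check it later. Next, the carton.

Request:
move_arm([
  {"dx": -0.035, "dy": 0.02, "dz": -0.008, "rx": -0.018, "ry": -0.1, "rz": 0.07, "jaw": 0},
  {"dx": -0.07, "dy": 0.04, "dz": -0.017, "rx": -0.036, "ry": -0.19, "rz": 0.14, "jaw": 0},
  {"dx": -0.104, "dy": 0.06, "dz": -0.025, "rx": -0.055, "ry": -0.29, "rz": 0.21, "jaw": 0},
  {"dx": -0.138, "dy": 0.078, "dz": -0.034, "rx": -0.073, "ry": -0.385, "rz": 0.28, "jaw": 0},
  {"dx": -0.173, "dy": 0.098, "dz": -0.042, "rx": -0.091, "ry": -0.48, "rz": 0.346, "jaw": 0},
])

```text
time_s: 6.73
tool_pos: [429.1, 230.2, 258.4]
ee_rot: [3.138, 0.001, -1.854]
force: [0.7, -0.2, 1.0]
gripper_width: 0.999
grip_force: 0.0
```

```bash
python3 - <<'E'
from h import *
plan([((376.5,261,200),down(-1.848))])
E
```

```text
d [-0.0148  0.0589  0.0586] w [ 0.003  0.001 -0.006]
 at [376. 261. 200.] [-3.142  0.    -1.848]
```

Request:
move_arm([
  {"dx": -0.004, "dy": 0.015, "dz": 0.015, "rx": 0, "ry": 0, "rz": 0, "jaw": 0},
  {"dx": -0.008, "dy": 0.03, "dz": 0.03, "rx": 0, "ry": 0, "rz": 0, "jaw": 0},
  {"dx": -0.012, "dy": 0.045, "dz": 0.045, "rx": 0, "ry": 0, "rz": 0, "jaw": 0},
  {"dx": -0.015, "dy": 0.059, "dz": 0.059, "rx": 0, "ry": 0, "rz": 0, "jaw": 0},
  {"dx": -0.015, "dy": 0.059, "dz": 0.059, "rx": 0, "ry": 0, "rz": 0, "jaw": 0},
])

```text
time_s: 7.15
tool_pos: [374.2, 257.9, 196.8]
ee_rot: [3.137, -0.007, -1.849]
force: [0.7, -0.2, -0.5]
gripper_width: 1.001
grip_force: 0.0
```

```bash
python3 - <<'E'
from h import *
L=[[31.5,63,92],[31.5,-63,92],[-31.5,-63,92],[-31.5,63,92],[0,0,92]]
look('carton_mid','pics/w3.png',pose([376.5,261,-.277],L))
E
```

```text
[374.2 257.9 196.8] [ 3.137 -0.007 -1.849] 7.15
carton_mid [315. 228. 104. 155.] 0.73
carton_mid [562. 250. 156.  99.] 0.65
pred [[273. 333.]
 [267. 146.]
 [369. 146.]
 [364. 333.]
 [318. 245.]]
```

View pics/w3.png

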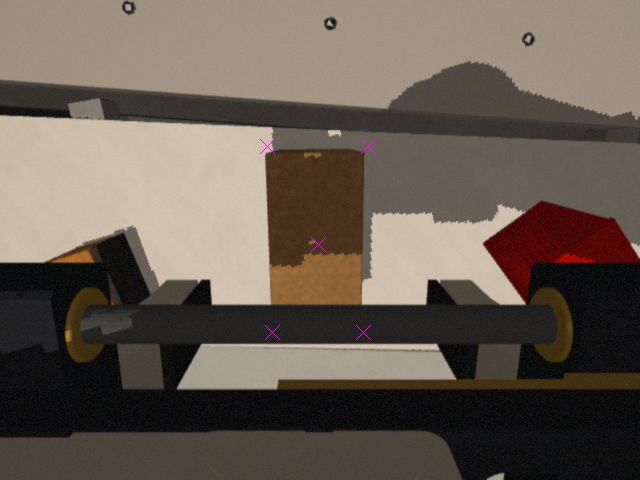

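The brown carton is under the gripper, at cols 266–364 with its far edge at row 150. It is square to the jaws and within 2 mm of the prediction. The red look-alike is to the right and the block to the left, both clear. Descend and grip.

Request:
move_arm([
  {"dx": -0.002, "dy": -0.001, "dz": 0.038, "rx": 0, "ry": 0.007, "rz": 0, "jaw": 0},
  {"dx": -0.004, "dy": -0.001, "dz": 0.077, "rx": 0, "ry": 0.007, "rz": 0, "jaw": 0},
  {"dx": -0.004, "dy": -0.001, "dz": 0.115, "rx": 0, "ry": 0.007, "rz": 0, "jaw": 0},
  {"dx": -0.004, "dy": -0.001, "dz": 0.14, "rx": 0, "ry": 0.007, "rz": 0, "jaw": 0},
  {"dx": -0.004, "dy": -0.001, "dz": 0.149, "rx": 0, "ry": 0.007, "rz": 0, "jaw": 0},
])

```text
time_s: 7.67
tool_pos: [378.4, 260.6, 48.1]
ee_rot: [3.139, -0.014, -1.85]
force: [0.1, -0.4, 0.1]
gripper_width: 0.999
grip_force: 0.0
```

Request:
move_arm([
  {"dx": 0, "dy": 0, "dz": 0, "rx": 0, "ry": 0, "rz": 0, "jaw": 0.1},
  {"dx": 0, "dy": 0, "dz": 0, "rx": 0, "ry": 0, "rz": 0, "jaw": 0.4},
  {"dx": 0, "dy": 0, "dz": 0, "rx": 0, "ry": 0, "rz": 0, "jaw": 0.7},
  {"dx": 0, "dy": 0, "dz": 0, "rx": 0, "ry": 0, "rz": 0, "jaw": 1},
  {"dx": 0, "dy": 0, "dz": 0, "rx": 0, "ry": 0, "rz": 0, "jaw": 1},
], squeeze=25)

```text
time_s: 8.08
tool_pos: [379.6, 264.0, 52.8]
ee_rot: [3.141, -0.006, -1.849]
force: [-2.9, 0.7, 7.4]
gripper_width: 0.704
grip_force: 25.0
```

```bash
python3 - <<'E'
from h import *
o=arm.get_obs();p=np.array(o['tool_pos']);print(p,o['ee_rot'],o['grip_force'],o['gripper_width'])
T=pose(LK,[[8,0,0]])[0];print(T)
yaw=LK[2]-np.pi+np.pi/2*2  # tool x along locker +x
r=down(LK[2])
plan([((p[0]+10,p[1]-20,190),down(o['ee_rot'][2])),((T[0],T[1]+90,260),r),((T[0],T[1],260),r),((T[0],T[1],80),r)])
E
```

```text
[379.60654842 263.99950086  52.77080194] [ 3.14114998 -0.00599166 -1.84878427] 24.974129498004913 0.7041472050939334
[ 553.77755795 -106.17125556    0.        ]
  d [ 0.0173 -0.015  -0.1371] w [ 0.    -0.006 -0.   ]
 at [390. 244. 190.] [ 3.142  0.    -1.849]
  d [ 0.1026 -0.1146 -0.035 ] w [-0.     0.    -0.181]
  d [ 0.1216 -0.0942 -0.035 ] w [-0.     0.    -0.181]
 at [554. -16. 260.] [ 3.142  0.    -1.486]
  d [0.0897 0.0076 0.    ] w [-0. -0. -0.]
 at [ 554. -106.  260.] [ 3.142  0.    -1.486]
  d [ 0.   -0.    0.18] w [0. 0. 0.]
 at [ 554. -106.   80.] [ 3.142  0.    -1.486]
```

Request:
move_arm([
  {"dx": 0.001, "dy": 0, "dz": -0.02, "rx": 0, "ry": 0, "rz": 0, "jaw": 1},
  {"dx": 0.003, "dy": -0.002, "dz": -0.05, "rx": 0, "ry": 0, "rz": 0, "jaw": 1},
  {"dx": 0.008, "dy": -0.007, "dz": -0.08, "rx": 0, "ry": 0, "rz": 0, "jaw": 1},
  {"dx": 0.013, "dy": -0.011, "dz": -0.11, "rx": 0, "ry": 0, "rz": 0, "jaw": 1},
  {"dx": 0.017, "dy": -0.015, "dz": -0.137, "rx": 0, "ry": 0, "rz": 0, "jaw": 1},
])

```text
time_s: 8.5
tool_pos: [389.0, 243.1, 190.6]
ee_rot: [3.141, -0.008, -1.849]
force: [0.6, 0.5, -4.2]
gripper_width: 0.708
grip_force: 25.0
```

```bash
python3 - <<'E'
from h import *
o=arm.get_obs();print(o['tool_pos'],o['force'],o['grip_force'],o['gripper_width'],o['time_s'])
im=cams.read_camera('scene');cv2.imwrite('pics/s3.png',cv2.resize(im[80:380,200:500,::-1],None,fx=2,fy=2))
E
```

```text
[388.98292671 243.05367958 190.64352496] [ 0.61194675  0.50219724 -4.2298293 ] 24.972628355026245 0.7079089909722924 8.5
```

View pics/s3.png

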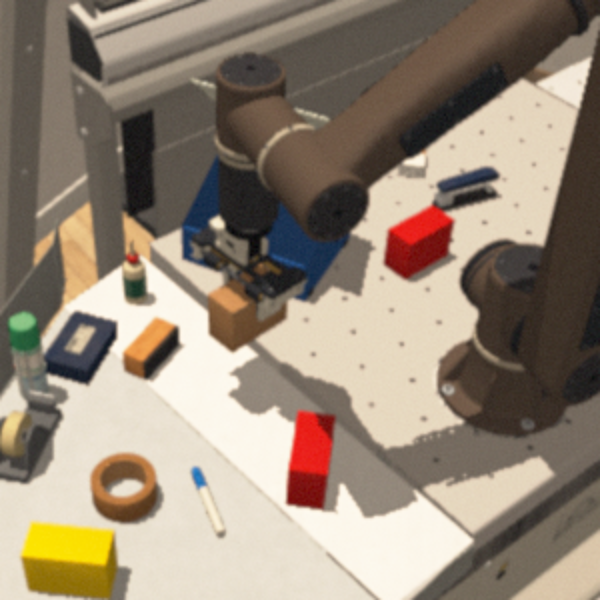

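The carton is held at (245,310), and the lid is up behind the arm with its pale edge near (205,85). I'll move toward the front of the locker and let the lid finish opening.

Request:
move_arm([
  {"dx": 0.01, "dy": -0.01, "dz": -0.015, "rx": 0, "ry": 0, "rz": -0.04, "jaw": 1},
  {"dx": 0.02, "dy": -0.03, "dz": -0.03, "rx": 0, "ry": 0, "rz": -0.1, "jaw": 1},
  {"dx": 0.03, "dy": -0.06, "dz": -0.045, "rx": 0, "ry": 0, "rz": -0.17, "jaw": 1},
  {"dx": 0.035, "dy": -0.09, "dz": -0.06, "rx": 0, "ry": 0, "rz": -0.24, "jaw": 1},
  {"dx": 0.04, "dy": -0.11, "dz": -0.07, "rx": 0, "ry": 0, "rz": -0.3, "jaw": 1},
])

```text
time_s: 8.97
tool_pos: [486.0, 174.6, 260.4]
ee_rot: [3.14, -0.007, -1.545]
force: [1.0, 0.8, -3.3]
gripper_width: 0.711
grip_force: 25.0
```

```bash
python3 - <<'E'
from h import *
T=pose(LK,[[8,0,0]])[0];r=down(LK[2]);A=Lax(LK)[0]
plan([(T-A*120+[0,0,265],r)])
E
```

```text
d [ 0.1627 -0.0534 -0.0035] w [ 0.002 -0.007 -0.059]
 at [544.  13. 265.] [-3.142  0.    -1.486]
```

Request:
move_arm([
  {"dx": 0.005, "dy": -0.01, "dz": 0, "rx": 0, "ry": 0, "rz": -0.012, "jaw": 1},
  {"dx": 0.015, "dy": -0.02, "dz": 0, "rx": 0, "ry": 0, "rz": -0.024, "jaw": 1},
  {"dx": 0.025, "dy": -0.03, "dz": -0.001, "rx": 0, "ry": -0.003, "rz": -0.036, "jaw": 1},
  {"dx": 0.035, "dy": -0.042, "dz": -0.002, "rx": 0.001, "ry": -0.007, "rz": -0.048, "jaw": 1},
  {"dx": 0.04, "dy": -0.053, "dz": -0.003, "rx": 0.002, "ry": -0.007, "rz": -0.059, "jaw": 1},
])

```text
time_s: 9.38
tool_pos: [538.1, 135.6, 261.7]
ee_rot: [3.139, -0.001, -1.49]
force: [0.0, 0.8, -4.5]
gripper_width: 0.705
grip_force: 25.0
```

```bash
python3 - <<'E'
from h import *
for k in range(90): cams.read_camera('wrist')
L=[[-110,135,85],[-110,-135,85],[110,135,202],[110,-135,202],[-70,0,80]]
look(None,'pics/w4.png',pose(LK,L))
T=pose(LK,[[8,0,0]])[0];r=down(LK[2]);A=Lax(LK)[0]
plan([(T+[0,0,265],r)])
E
```

```text
[538.2 136.7 261.7] [ 3.139e+00 -1.000e-03 -1.490e+00] 13.8833
pred [[ 146.   55.]
 [ 507.   53.]
 [ -57. -698.]
 [ 724. -700.]
 [ 326.   -3.]]
  d [ 0.1217  0.0021 -0.0015] w [ 0.001 -0.001 -0.002]
  d [ 0.1217  0.0023 -0.0016] w [ 0.001 -0.001 -0.002]
 at [ 554. -106.  265.] [ 3.142  0.    -1.486]
```

View pics/w4.png

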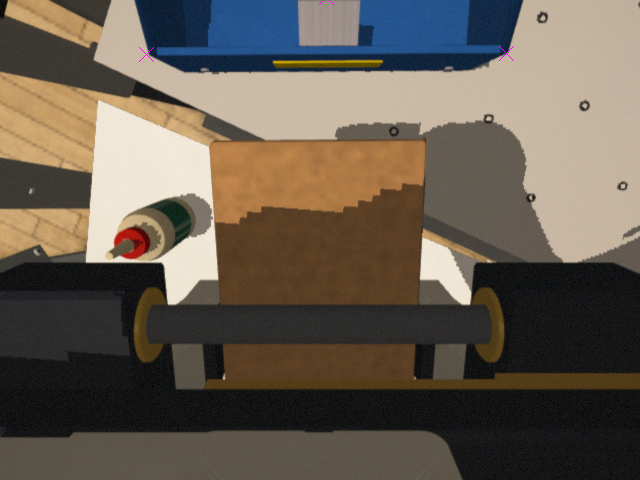

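The locker is open, with the rim corners at (146,53) and (507,52) as predicted and the strike lip at cols 298–360. The carton is held square, with its far edge at row 140.

```bash
python3 - <<'E'
from h import *
o=arm.get_obs();c=cam('wrist',o);z=o['tool_pos'][2]+39
r=R.from_euler('xyz',o['ee_rot'])
for u in [(212,141),(425,141)]: print(r.inv().apply(ray(c,u,z)-np.array(o['tool_pos'])))
E
```

```text
[ 64.0225623  -31.48043669 -38.98962856]
[ 64.03368037  28.18804489 -38.85802812]
```

Request:
move_arm([
  {"dx": 0.02, "dy": 0.001, "dz": 0, "rx": 0, "ry": 0, "rz": 0, "jaw": 1},
  {"dx": 0.045, "dy": 0.001, "dz": 0, "rx": 0, "ry": 0, "rz": 0, "jaw": 1},
  {"dx": 0.07, "dy": 0.002, "dz": 0, "rx": 0, "ry": 0, "rz": 0, "jaw": 1},
  {"dx": 0.1, "dy": 0.002, "dz": 0, "rx": 0, "ry": 0, "rz": 0, "jaw": 1},
  {"dx": 0.12, "dy": 0.002, "dz": 0, "rx": 0, "ry": 0, "rz": 0, "jaw": 1},
])

```text
time_s: 14.35
tool_pos: [545.8, 15.2, 262.0]
ee_rot: [3.139, -0.002, -1.49]
force: [-0.6, 0.5, -3.6]
gripper_width: 0.702
grip_force: 25.0
```

Request:
move_arm([
  {"dx": 0.03, "dy": 0.001, "dz": 0, "rx": 0, "ry": 0, "rz": 0, "jaw": 1},
  {"dx": 0.06, "dy": 0.001, "dz": 0, "rx": 0, "ry": 0, "rz": 0, "jaw": 1},
  {"dx": 0.085, "dy": 0.002, "dz": 0, "rx": 0, "ry": 0, "rz": 0, "jaw": 1},
  {"dx": 0.105, "dy": 0.002, "dz": 0, "rx": 0, "ry": 0, "rz": 0, "jaw": 1},
  {"dx": 0.115, "dy": 0.002, "dz": 0, "rx": 0, "ry": 0, "rz": 0, "jaw": 1},
])

```text
time_s: 14.77
tool_pos: [553.1, -100.0, 262.0]
ee_rot: [3.139, -0.002, -1.492]
force: [-0.9, 0.9, -4.4]
gripper_width: 0.707
grip_force: 25.0
```

Request:
move_arm([
  {"dx": 0.004, "dy": 0, "dz": 0.03, "rx": 0, "ry": 0, "rz": 0, "jaw": 1},
  {"dx": 0.006, "dy": 0, "dz": 0.065, "rx": 0, "ry": 0, "rz": 0, "jaw": 1},
  {"dx": 0.006, "dy": 0, "dz": 0.095, "rx": 0, "ry": 0, "rz": 0, "jaw": 1},
  {"dx": 0.006, "dy": 0, "dz": 0.12, "rx": 0, "ry": 0, "rz": 0, "jaw": 1},
  {"dx": 0.006, "dy": 0, "dz": 0.14, "rx": 0, "ry": 0, "rz": 0, "jaw": 1},
])

```text
time_s: 15.18
tool_pos: [552.5, -103.9, 119.8]
ee_rot: [3.138, -0.001, -1.49]
force: [0.4, 0.1, -4.3]
gripper_width: 0.707
grip_force: 25.0
```

Request:
move_arm([
  {"dx": 0, "dy": 0, "dz": 0.012, "rx": 0, "ry": 0, "rz": 0, "jaw": 1},
  {"dx": 0, "dy": 0, "dz": 0.024, "rx": 0, "ry": 0, "rz": 0, "jaw": 1},
  {"dx": 0, "dy": 0, "dz": 0.036, "rx": 0, "ry": 0, "rz": 0, "jaw": 1},
  {"dx": 0, "dy": 0, "dz": 0.046, "rx": 0, "ry": 0, "rz": 0, "jaw": 1},
  {"dx": 0, "dy": 0, "dz": 0.052, "rx": 0, "ry": 0, "rz": 0, "jaw": 1},
])

```text
time_s: 15.6
tool_pos: [552.9, -103.9, 68.8]
ee_rot: [3.138, -0.001, -1.49]
force: [-0.9, -0.1, -4.2]
gripper_width: 0.71
grip_force: 25.0
```

Now lower in small steps until the floor carries the carton.

Request:
move_arm([
  {"dx": 0, "dy": 0, "dz": 0.002, "rx": 0, "ry": 0, "rz": 0, "jaw": 1},
  {"dx": 0, "dy": 0, "dz": 0.004, "rx": 0, "ry": 0, "rz": 0, "jaw": 1},
  {"dx": 0, "dy": 0, "dz": 0.006, "rx": 0, "ry": 0, "rz": 0, "jaw": 1},
  {"dx": 0, "dy": 0, "dz": 0.008, "rx": 0, "ry": 0, "rz": 0, "jaw": 1},
  {"dx": 0, "dy": 0, "dz": 0.009, "rx": 0, "ry": 0, "rz": 0, "jaw": 1},
])

```text
time_s: 16.02
tool_pos: [553.5, -104.1, 61.2]
ee_rot: [3.14, -0.001, -1.49]
force: [0.7, -0.6, -3.7]
gripper_width: 0.706
grip_force: 25.0
```

Request:
move_arm([
  {"dx": 0, "dy": 0, "dz": 0.001, "rx": 0, "ry": 0, "rz": 0, "jaw": 1},
  {"dx": 0, "dy": 0, "dz": 0.002, "rx": 0, "ry": 0, "rz": 0, "jaw": 1},
  {"dx": 0, "dy": 0, "dz": 0.003, "rx": 0, "ry": 0, "rz": 0, "jaw": 1},
  {"dx": 0, "dy": 0, "dz": 0.003, "rx": 0, "ry": 0, "rz": 0, "jaw": 1},
  {"dx": 0, "dy": 0, "dz": 0.003, "rx": 0, "ry": 0, "rz": 0, "jaw": 1},
])

```text
time_s: 16.43
tool_pos: [553.5, -103.9, 58.9]
ee_rot: [3.14, -0.001, -1.49]
force: [-4.1, 4.1, 5.8]
gripper_width: 0.705
grip_force: 25.0
```

On the floor. Release, then straight up.

Request:
move_arm([
  {"dx": 0, "dy": 0, "dz": 0, "rx": 0, "ry": 0, "rz": 0, "jaw": 0.2},
  {"dx": 0, "dy": 0, "dz": 0, "rx": 0, "ry": 0, "rz": 0, "jaw": 0},
  {"dx": 0, "dy": 0, "dz": 0, "rx": 0, "ry": 0, "rz": 0, "jaw": 0},
  {"dx": 0, "dy": 0, "dz": 0, "rx": 0, "ry": 0, "rz": 0, "jaw": 0},
  {"dx": 0, "dy": 0, "dz": 0, "rx": 0, "ry": 0, "rz": 0, "jaw": 0},
])

```text
time_s: 16.85
tool_pos: [553.4, -104.2, 58.0]
ee_rot: [3.14, -0.001, -1.49]
force: [0.4, -0.1, -0.2]
gripper_width: 0.983
grip_force: 0.0
```

Request:
move_arm([
  {"dx": 0, "dy": 0, "dz": -0.015, "rx": 0, "ry": 0, "rz": 0, "jaw": 0},
  {"dx": 0, "dy": 0, "dz": -0.04, "rx": 0, "ry": 0, "rz": 0, "jaw": 0},
  {"dx": 0, "dy": 0, "dz": -0.075, "rx": 0, "ry": 0, "rz": 0, "jaw": 0},
  {"dx": 0, "dy": 0, "dz": -0.115, "rx": 0, "ry": 0, "rz": 0, "jaw": 0},
  {"dx": 0, "dy": 0, "dz": -0.15, "rx": 0, "ry": 0, "rz": 0, "jaw": 0},
])

```text
time_s: 17.27
tool_pos: [553.5, -104.1, 210.2]
ee_rot: [3.14, -0.002, -1.49]
force: [1.7, 0.2, 0.5]
gripper_width: 0.999
grip_force: 0.0
```

Request:
move_arm([
  {"dx": -0.015, "dy": 0, "dz": -0.02, "rx": 0, "ry": 0, "rz": 0, "jaw": 0},
  {"dx": -0.045, "dy": 0, "dz": -0.045, "rx": 0, "ry": 0, "rz": 0, "jaw": 0},
  {"dx": -0.08, "dy": 0, "dz": -0.06, "rx": 0, "ry": 0, "rz": 0, "jaw": 0},
  {"dx": -0.12, "dy": 0, "dz": -0.06, "rx": 0, "ry": 0, "rz": 0, "jaw": 0},
  {"dx": -0.15, "dy": 0, "dz": -0.06, "rx": 0, "ry": 0, "rz": 0, "jaw": 0},
])

```text
time_s: 17.68
tool_pos: [541.7, 47.8, 269.3]
ee_rot: [-3.141, -0.0, -1.49]
force: [0.1, 0.3, -0.0]
gripper_width: 1.002
grip_force: 0.0
```

Request:
move_arm([
  {"dx": -0.03, "dy": 0, "dz": 0, "rx": 0, "ry": 0, "rz": 0, "jaw": 0},
  {"dx": -0.06, "dy": 0, "dz": 0, "rx": 0, "ry": 0, "rz": 0, "jaw": 0},
  {"dx": -0.08, "dy": 0, "dz": 0, "rx": 0, "ry": 0, "rz": 0, "jaw": 0},
  {"dx": -0.08, "dy": 0, "dz": 0, "rx": 0, "ry": 0, "rz": 0, "jaw": 0},
  {"dx": -0.08, "dy": 0, "dz": 0, "rx": 0, "ry": 0, "rz": 0, "jaw": 0},
])

```text
time_s: 18.1
tool_pos: [534.9, 126.4, 267.5]
ee_rot: [3.139, -0.001, -1.488]
force: [0.0, 0.4, -0.3]
gripper_width: 0.998
grip_force: 0.0
```

```bash
python3 - <<'E'
from h import *
a=cams.read_camera('top')[60:360,280:600];b=cams.read_camera('scene')[100:400,200:460]
o=arm.get_obs();print(o['time_s'],o['tool_pos'],o['force'])
cv2.imwrite('pics/f.png',cv2.resize(np.hstack([a,b])[:,:,::-1],None,fx=1.37,fy=1.37,interpolation=cv2.INTER_CUBIC))
E
```

```text
18.2 [535.06070119 125.08122752 267.58408543] [ 0.32570384 -0.47982004 -1.03811009]
```

View pics/f.png

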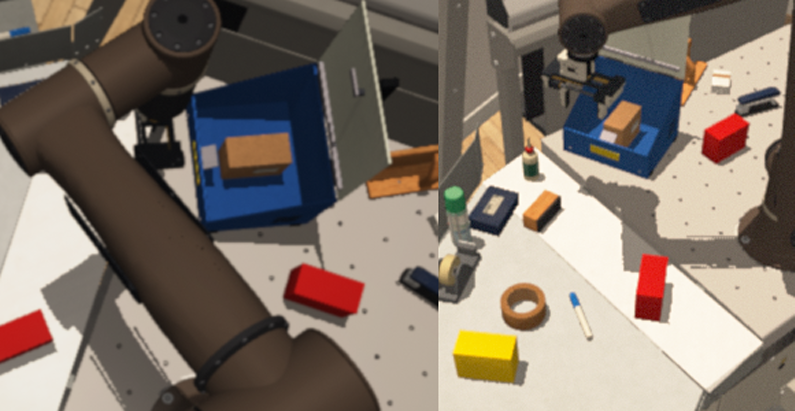

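The final picture shows the carton standing upright inside the open locker, at (257,155) left and (620,122) right. The lid stands open, the block is undisturbed at (542,208), and the arm is clear.

```bash
python3 -c "
from workcell import arm
print(arm.sign_off())"
```

```text
the job is handed in; nothing more can be done
None
```

The kraft carton stands upright inside the blue locker, the lid is open, the knocking block was not touched, and the job was handed in after about 18 s.

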